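Hold back the lap machine's belt tensioner

ROBOT

A 7-joint arm with a two-finger parallel gripper is mounted at the origin on the work surface. World frame = base frame: x ahead of the robot, y to its left, z up, the work surface at z = 0. Lengths are in m, angles in degrees, forces in N, time in s.
With the tool pointing down it reaches from about 0.425 to 0.875 m from the base axis. Payload 4.7 kg.
Tool frame: the origin (TCP) lies between the finger pads; the fingertips stand 17 mm ahead of it and the grasp point (between the pads) lies 2 mm behind it; z points along the fingers, y is the line along which they close (so a half turn about z gives the same grasp; the last joint's range is limited). The gripper opens to 87 mm and grips with 3 to 60 N. Pads are 19 mm wide; open, the fingers measure 117 mm over their backs; the gripper's body (75 mm by 190 mm) begins 51 mm behind the grasp point.
Start: joints at [-69.494, 18.392, -4.016, 83.108, 1.295, 78.541, -3.26], TCP at [0.219, 0.612, 0.24] pointing down, gripper open.
Joint ranges: [-163.93, 163.93], [-17.29, 119.83], [-79.2, 71.16], [3.27, 140.29], [-89.18, 269.18], [5.43, 117.66], [-154.24, 154.24]. Speed limits (degrees/s): [147.25, 147.25, 180, 180, 180, 180, 180].

INTERFACE

Orientations are given as [roll, pitch, yaw] about the fixed x, y, z axes, in that order (R = Rz(yaw) Ry(pitch) Rx(roll)).
In Python, from cell import env, cams gives the robot as it stands.
- The arm moves only by the shell command python3 -m pendant 'ROWS' [FORCE]. ROWS is JSON, a list of rows, each an object of numbers: "tx", "ty", "tz": the shift along the tool's x, y, z each as a share of 0.05 m, from -1 to 1; "spin": the turn about the tool's z as a share of 4 degrees, from -1 to 1; "claw": the closure, from 0 (fully open) to 1 (shut). A call has 1 to 10 rows; each row shifts and turns the commanded pose from where the row before left it, along the tool's axes as they then stand; what a row does not reach is not made up. A row lasts 1/8 s, in which the tool goes at most 62.5 mm and 10.7 degrees, less where a joint would pass 70% of its speed; a pose out of reach is approached as far as the arm can. A call with a number of a shift or a turn outside -1 to 1 is refused whole. A call with a gripper value outside its range is refused whole. The fingers move at their own pace and stop on an object; FORCE is the grip in N (left out, the last holds). Time passes only in rows, so rows that do not move let the fingers close. It gives the time, the measured TCP pose, the force, the opening and the grip force at its end, in the units of the state.
- env.get_obs(): the state, without advancing time (a new reading comes with each control period).
- cams.read_camera(name): name is "scene" or "top" or "wrist"; returns the picture (400x640x3 uint8, red, green, blue); there is no depth.
- cams.camera_info(name): a dict with "fx", "fy", "cx", "cy" (pixels), "rvec" (rotation vector, rad) and "tvec" (3), from world to camera coordinates, as OpenCV has them. Camera axes: x right, y down, z forward; pixel columns grow to the right and rows downward; lengths in m; the calibration is good to about 2 mm. A picture is of the moment at which its call begins: read the wrist's pose just before it. camera_info takes no time and is no camera call; for the wrist camera it gives the pose at the moment of the call.
- env.sign_off(): hands the job in; it is judged then, once.
The state is a dict: "time_s": time; "qpos": joint angles; "joint_velocities": joint speeds; "effort": joint torques, N m; "tool_pos": TCP position; "tool_rot": TCP orientation; "force": force on the tool from outside, world axes, zero at the start; "wrist_torque": the same for the moment, N m; "grip_width": finger opening in m; "grasp_force": force on a finger pad.
Only numpy, scipy, OpenCV 4.12 (cv2) and the standard library are available. Lean on these libraries where they do the work, as an engineer would, in place of code of your own. Each camera call takes 0.05 s, during which the arm holds its last target. There are 200 camera calls.

TASK

I want to slip a new belt on the flat-lap machine, but a blue rinse cup stands in the way of the red tensioner arm. First nest that cup over its twin in the steel tray, both staying upside down, fully home, and let it go. Then push the tensioner by its yellow paddle, against its spring, past the ratchet click, and finish while holding it there with the fingers, well beyond the click but clear of the end stop, not resting on the pawl; leave the tumbler, oil bottle and wrench alone.

Things in the scene. Friction and masses are not known exactly. Their poses are not given: they have to be found in the camera images.
- cup_a_mid (a point): Blue plastic cup to move, upside down on the machine's base plate (12 mm above the table), 130 g, 90 mm tall: rim 68 mm across at the bottom, 3 mm wall tapering to a 48 mm shoulder 58 mm above the rim, then a solid straight foot 36 mm across, 58 to 90 mm above the rim, good to grip. Cavity 54 mm deep, open below. Point on its axis, 45 mm above the rim; z up.
- cup_b_mid (a point): The twin blue cup, same shape and colour and also upside down, standing loose in the steel tray. Point on its axis half-way up, 45 mm above its rim. With the first cup nested fully home over it, the first cup's point lies 36 mm above this one; radial play is about 3 mm.
- tray_in (a point): Centre of the inner floor of the fixed shallow steel tray, 200 x 160 mm, rim 18 mm high; the floor is about 4 mm above the table.
- pivot (a point): Point on the vertical pivot axis of the red tensioner arm, 60 mm above the table, on the fixed grey lap machine. Its +y points to the machine's motor and lap disc (up to 245 mm high, starting 100 mm away; a 57 mm high pawl block starts 68 mm away). The arm lies on the -y side, top 44 mm above the table, with a black idler roller 85 mm out (36 mm across, top 79 mm high).
- paddle (a point): Yellow upright paddle at the end of the red arm, 10 mm thick (its x), 40 mm wide (its y), 72 mm tall; this point is its centre, 80 mm above the table, 150 mm from the pivot axis. Its x is the direction to push (turns with the arm), its y points along the arm to the pivot. Push on its -x face or grip it. It takes 4 N to start, 7 N to ride over the pawl, 9 N to hold.
- tensioner (a joint): Turn of the tensioner arm about the vertical pivot, rad, counterclockwise from above positive: 0 at its sprung rest, the ratchet clicks at about 0.50 (let go beyond it, the arm springs back and rests on the pawl at 0.49), end stop at 0.85. Hold it near 0.69.
- pawl (a joint): Sprung brass pawl slider of the ratchet, m: 0 when home, rises to about 0.006 while the arm's tooth rides over it (arm between about 0.2 and 0.5) and drops back to 0 with the click.
- tumbler_mid (a point): Bystander: greenish glass tumbler, 72 mm rim, 95 mm tall; point 50 mm up on its axis.
- oil_mid (a point): Bystander: white oil bottle with red cap, 44 mm diameter, 110 mm tall; point 50 mm up on its axis.
- wrench: Bystander: steel wrench 120 mm long lying flat on the table; x along its length.
Not all that is in view belongs to the job. What is shaped like the part that bears cup_a_mid but brown or pink is not meant. Leave any orange look-alike of the part that bears cup_b_mid alone.

How it is judged (in metres and radians):
On the way, in this order (a step that is already met when the one before it is completed fails the run):
1. the cup is nested fully home over its twin and let go (horizontal distance between cup_a_mid and cup_b_mid below 0.006 m and z of cup_a_mid in the frame of cup_b_mid between 0.032 and 0.04 m and contact force between cup_a and the fingers below 0.3 N), for 0.2 s.
2. the tensioner has been pushed by its paddle past the click and the pawl has dropped home (value of joint tensioner above 0.55 rad and value of joint pawl below 0.002 m and contact force between tensioner and the fingers above 2 N), for 0.2 s.
At the end, for the whole second after the job is handed in: Fingers press the paddle with over 2 N and keep the tensioner at 0.55 to 0.81 rad (click 0.50, stop 0.85), pawl home within 2 mm; the first cup sits over its twin within 6 mm of concentric and 36 +- 4 mm above it, both upright within 0.15 rad, the twin on the tray floor (all of step 2 and value of joint tensioner below 0.81 rad and horizontal distance between cup_a_mid and cup_b_mid below 0.006 m and z of cup_a_mid in the frame of cup_b_mid between 0.032 and 0.04 m and angle between each of cup_a_mid, cup_b_mid's own z axis and vertical below 0.15 rad and z of cup_b_mid in the frame of tray_in between 0.04 and 0.05 m and horizontal distance between cup_b_mid and tray_in below 0.09 m); the arm keeps its last pose, push and grip.
It fails at once if the tumbler, bottle or wrench was shifted by more than 30 mm (distance of any of tumbler_mid, oil_mid, wrench from where it was at the start of the episode above 0.03 m).
It also fails if it takes over 64 s, if anything falls off the work surface, if the arm or the gripper's body presses on something with over 40 N, if the wrist force passes 120 N, or if a joint passes its speed limit or range.

## Working session

There is one attempt and no reset: what is moved stays moved. The work goes in short steps, Python scripts to look and compute and a shell command to move; the robot and the scene stay as the last step left them, time stands still between calls to the robot, and variables do not carry over. Pictures are saved under pics/ and viewed, at most 10 in all, crops included, and the job is handed in when it is done.

```bash
ls; mkdir -p pics; python3 - <<'E'
from cell import env,cams
import cv2,numpy as np
ims={n:cams.read_camera(n) for n in("scene","top")}
for n in ims:
    cv2.imwrite(f"pics/{n}0.png",ims[n][:,:,::-1]); i=cams.camera_info(n); R=cv2.Rodrigues(np.array(i['rvec']))[0]
    print(n,i,-R.T@np.array(i['tvec']).ravel())
print(env.get_obs())
E
```

```text
pics
scene {'fx': 510.2383254057155, 'fy': 510.2383254057155, 'cx': 314.5581960517893, 'cy': 201.5158896041735, 'rvec': array([ 2.17154105,  1.0752277 , -0.41645915]), 'tvec': array([-0.34439083, -0.30466163,  1.77037373])} [ 1.34515434 -0.61370478  1.07683478]
top {'fx': 481.2182216796398, 'fy': 481.2182216796398, 'cx': 317.59299537241327, 'cy': 202.5180898707274, 'rvec': array([ 2.14463023, -2.11225051,  0.22611417]), 'tvec': array([-0.05915141,  0.56751875,  1.23164268])} [ 0.32141357 -0.02824726  1.31848986]
{'time_s': 0.1, 'qpos': array([-69.4921998 ,  18.43357244,  -4.01463776,  83.1683787 ,
         1.29454692,  78.54056551,  -3.2600168 ]), 'joint_velocities': array([ 0.02947662, -0.05969511,  0.05115584, -0.20895493,  0.0761211 ,
       -0.04525327,  0.07549803]), 'effort': array([ 4.45693922e-04, -4.92567587e+01, -4.05275691e-01, -3.13400388e+01,
       -6.42135087e-02,  3.93750938e-02,  5.98989914e-05]), 'tool_pos': array([0.21900512, 0.61149711, 0.2385807 ]), 'tool_rot': array([-1.79902686e+02,  5.32628895e-03,  1.60300854e+02]), 'force': array([ 1.07760619, -0.38475273, -0.4237041 ]), 'wrist_torque': array([-0.03758874,  0.01077672, -0.01908541]), 'grasp_force': 0.0, 'grip_width': 0.0870880968508915}
```

View pics/scene0.png

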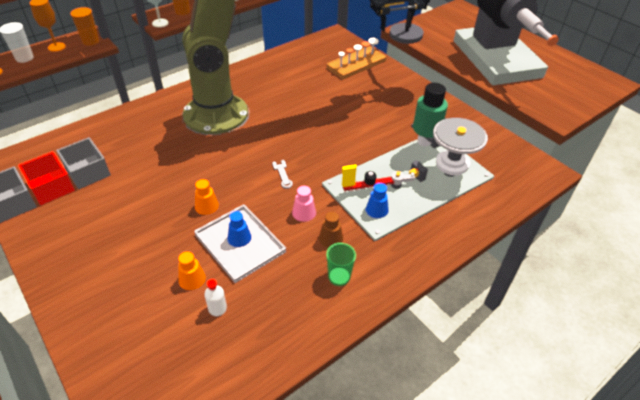

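View pics/top0.png

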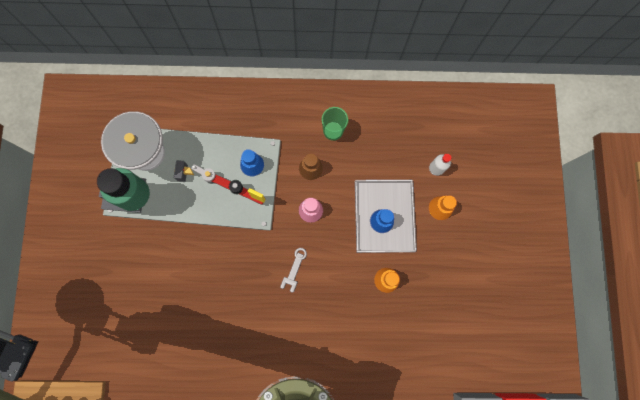

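The top view (up is +x, left is +y) shows blue cup A at (251,162) on the base plate. Cup B is at (382,220) in the tray at (385,216). The paddle is at (256,197), the roller at (236,186) and the pivot near (209,175). The tumbler is at (335,123), with brown and pink decoys at (310,166) and (311,209). The bottle is at (441,164) and the wrench at (294,270).

```bash
cat > h.py <<'E'
from cell import env,cams
import cv2,numpy as np
def cam(n):
    i=cams.camera_info(n);R=cv2.Rodrigues(np.array(i['rvec']))[0];t=np.array(i['tvec']).ravel()
    K=np.array([[i['fx'],0,i['cx']],[0,i['fy'],i['cy']],[0,0,1]]);return K,R,t
def plane(c,p,z):
    K,R,t=c;d=R.T@np.linalg.inv(K)@np.array([p[0],p[1],1.]);o=-R.T@t
    return o+d*(z-o[2])/d[2]
def tri(c1,p1,c2,p2):
    P=[K@np.c_[R,t] for K,R,t in(c1,c2)]
    X=cv2.triangulatePoints(P[0],P[1],np.array(p1,float).reshape(2,1),np.array(p2,float).reshape(2,1)).ravel();return X[:3]/X[3]
def proj(c,X):
    K,R,t=c;q=K@(R@np.array(X)+t);return q[:2]/q[2]
def blobs(im,lo,hi,amin=30):
    h=cv2.cvtColor(im,cv2.COLOR_RGB2HSV);m=cv2.inRange(h,np.array(lo),np.array(hi))
    n,l,s,c=cv2.connectedComponentsWithStats(m)
    return [(l==k,s[k],c[k]) for k in range(1,n) if s[k][4]>=amin]
E
python3 - <<'E'
from h import *
for n in("top","scene"):
    im=cv2.imread(f"pics/{n}0.png")[:,:,::-1].copy();c=cam(n)
    for nm,lo,hi in(("blue",(105,150,60),(125,255,255)),("yellow",(22,150,100),(34,255,255)),("white",(0,0,150),(179,60,255))):
        for m,s,ce in blobs(im,lo,hi,25 if nm!="white" else 800): print(n,nm,s,ce.round(1))
    print([proj(c,p).round() for p in((0.5,0,0),)])
t=cv2.imread("pics/top0.png");s=cv2.imread("pics/scene0.png")
r=lambda a:cv2.resize(a,None,fx=5,fy=5,interpolation=cv2.INTER_NEAREST)
A=r(t[145:205,195:275]);B=r(t[195:255,350:430]);C=r(s[160:220,335:415]);D=r(s[200:260,200:280])
cv2.imwrite("pics/mix.png",np.vstack([np.hstack([A,B]),np.hstack([C,D])]))
E
```

```text
top blue [241 150  23  26 445] [251.3 163. ]
top blue [371 210  23  22 416] [382.1 220.3]
top yellow [248 189  17  13 109] [256.2 194.8]
top white [    0    63   640   102 13915] [352.3  94.5]
top white [ 101  112  179  118 9012] [197.3 172.2]
top white [ 355  180   61   73 3415] [385.1 216.1]
[array([299., 230.])]
scene blue [ 262    0   42   49 1658] [282.6  21.4]
scene blue [313   0  25  31 663] [324.   13.2]
scene blue [ 347    0   40   52 1112] [364.5  21. ]
scene blue [386  10  22  16 222] [395.4  16.2]
scene blue [366 184  22  34 501] [377.4 203.1]
scene blue [228 211  23  35 515] [238.2 231.8]
scene yellow [458 128   7   4  25] [461.1 129.6]
scene yellow [342 164  15  22 259] [348.5 174.5]
scene yellow [197 180  11   8  67] [202.  183.6]
scene yellow [180 253  13  10 104] [185.8 257.2]
scene yellow [189 260   9  13  27] [194.4 266.2]
scene white [500  39  48  34 881] [521.1  58.7]
scene white [   0   93  122   56 1736] [ 55.4 120.4]
scene white [  385   105   255   295 35524] [551.7 298.5]
scene white [ 356  118  138   80 4370] [439.4 158.6]
scene white [ 323  174  125   66 2799] [384.1 206.1]
scene white [ 195  205   90   75 3052] [239.8 244.2]
scene white [   0  274   68  126 2313] [ 28.  332.2]
[array([301., 196.])]
```

View pics/mix.png

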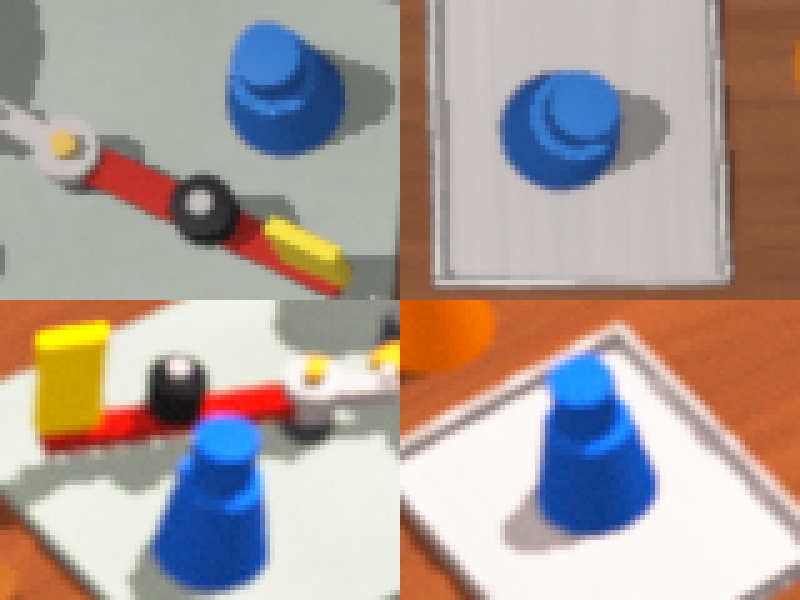

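The crops show the foot discs. In the top view A is about (248.2,155.8) and B (386.4,215.4); in the scene view A is about (380,187.6) and B (236,216). The paddle top and pivot nut are also clear: nut at about (207.6,173.6) in top and (397.5,174) in scene.

```bash
python3 - <<'E'
from h import *
T,S=cam("top"),cam("scene")
for n,a,b,z in(("A",(248.2,155.8),(380,187.6),.102),("B",(386.4,215.4),(236,216),.094),("nut",(207.6,173.6),(397.5,174),.06),("roller",(235,185.2),(370.2,172),.079)):
    print(n,tri(T,a,S,b).round(4),plane(T,a,z).round(4),plane(S,b,z).round(4))
# paddle top corners in top (crop coords)
for q in((266,220),(288,217),(350,262),(335,275)): print("padtop",plane(T,(195+q[0]/5-.4,145+q[1]/5-.4),.116).round(4))
for q in((36,335),(108,322),(105,333),(40,347)): print("padscene",plane(S,(335+q[0]/5-.4,160+(q[1]-300)/5-.4),.116).round(4))
for n,p,z in(("tray",(385.1,216.1),.018),("tumbler",(335,117),.095),("oil",(447,158),.11),("brown",(311,159),.09),("pink",(311,205),.09),("wr",(294,270),0)):print(n,plane(T,p,z).round(3))
E
```

```text
A [0.6811 0.1338 0.1004] [0.6807 0.1336 0.102 ] [0.6822 0.1325 0.102 ]
B [ 0.5296 -0.2291  0.0936] [ 0.5299 -0.2283  0.094 ] [ 0.5295 -0.2298  0.094 ]
nut [0.6416 0.2458 0.0579] [0.6415 0.2459 0.06  ] [0.6429 0.2434 0.06  ]
roller [0.6057 0.1676 0.0827] [0.6065 0.1681 0.079 ] [0.6029 0.1706 0.079 ]
padtop [0.5897 0.1293 0.116 ]
padtop [0.5914 0.1181 0.116 ]
padtop [0.5685 0.0857 0.116 ]
padtop [0.5616 0.0931 0.116 ]
padscene [0.5665 0.093  0.116 ]
padscene [0.5825 0.132  0.116 ]
padscene [0.5884 0.1248 0.116 ]
padscene [0.5754 0.0885 0.116 ]
tray [ 0.541 -0.237  0.018]
tumbler [ 0.795 -0.093  0.095]
oil [ 0.682 -0.387  0.11 ]
brown [ 0.679 -0.031  0.09 ]
pink [ 0.555 -0.033  0.09 ]
wr [0.391 0.01  0.   ]
```

```bash
cat >> h.py <<'E'
def go(X,n=1):
    o=env.get_obs();p=np.array(o['tool_pos']);y=np.radians(o['tool_rot'][2]);d=np.array(X)-p
    c,s=np.cos(y),np.sin(y)
    print("t",o['time_s'],"pos",p.round(4),"rot",o['tool_rot'].round(2),"rows",(np.array([d[0]*c+d[1]*s,d[0]*s-d[1]*c,-d[2]])/.05/n).round(3),"F",o['force'].round(1),"w",round(o['grip_width'],4),"g",round(o['grasp_force'],1))
E
python3 -m pendant '[{"tx":-0.76,"ty":-0.75},{"tx":-0.76,"ty":-0.75},{"tx":-0.76,"ty":-0.75},{"tx":-0.76,"ty":-0.75},{"tx":-0.76,"ty":-0.75},{"tx":-0.76,"ty":-0.75},{"tx":-0.76,"ty":-0.75},{"tx":-0.76,"ty":-0.75},{"tx":-0.76,"ty":-0.75},{"tx":-0.76,"ty":-0.75}]'
python3 -c "from h import *;go((.681,.1335,.2),6)"
```

```text
t 0.1 pos [0.219  0.6115 0.2386] rot [-1.799e+02  1.000e-02  1.603e+02] rows [-1.987 -0.981  0.129] F [ 1.1 -0.4 -0.4] w 0.0871 g 0.0invalid input at $[0]: expected keys tx, ty, tz, spin, claw
```

```bash

python3 -m pendant '[{"tx":-0.76,"ty":-0.75,"tz":0,"spin":0,"claw":0},{"tx":-0.76,"ty":-0.75,"tz":0,"spin":0,"claw":0},{"tx":-0.76,"ty":-0.75,"tz":0,"spin":0,"claw":0},{"tx":-0.76,"ty":-0.75,"tz":0,"spin":0,"claw":0},{"tx":-0.76,"ty":-0.75,"tz":0,"spin":0,"claw":0},{"tx":-0.76,"ty":-0.75,"tz":0,"spin":0,"claw":0},{"tx":-0.76,"ty":-0.75,"tz":0,"spin":0,"claw":0},{"tx":-0.76,"ty":-0.75,"tz":0,"spin":0,"claw":0},{"tx":-0.76,"ty":-0.75,"tz":0,"spin":0,"claw":0},{"tx":-0.76,"ty":-0.75,"tz":0,"spin":0,"claw":0}]'
python3 -c "from h import *;go((.681,.1335,.2),6)"
```

```text
time_s: 1.35
tool_pos: [0.4508, 0.1291, 0.2394]
tool_rot: [180.0, -0.0, 160.3]
force: [0.0, 0.9, -1.1]
grip_width: 0.0869
grasp_force: 0.0
t 1.35 pos [0.4508 0.1291 0.2394] rot [179.98  -0.   160.31] rows [-0.718  0.272  0.131] F [ 0.   0.9 -1.1] w 0.0869 g 0.0
```

```bash

python3 -m pendant '[{"tx":-0.72,"ty":0.27,"tz":0.13,"spin":0,"claw":0},{"tx":-0.72,"ty":0.27,"tz":0.13,"spin":0,"claw":0},{"tx":-0.72,"ty":0.27,"tz":0.13,"spin":0,"claw":0},{"tx":-0.72,"ty":0.27,"tz":0.13,"spin":0,"claw":0},{"tx":-0.72,"ty":0.27,"tz":0.13,"spin":0,"claw":0},{"tx":-0.72,"ty":0.27,"tz":0.13,"spin":0,"claw":0},{"tx":0,"ty":0,"tz":0,"spin":0,"claw":0},{"tx":0,"ty":0,"tz":0,"spin":0,"claw":0}]'
python3 - <<'E'
from h import *
go((.681,.1335,.091),1)
c=cam("wrist");im=cams.read_camera("wrist");cv2.imwrite("pics/w1.png",im[:,:,::-1])
print(proj(c,(.681,.1335,.102)),-c[1].T@c[2])
for z,s in((.102,"foot"),(.012,"rim")):
  for m,st,ce in blobs(im,(105,150,60),(125,255,255),100): print(s,st,ce,plane(c,ce,z).round(4))
E
```

```text
time_s: 2.35
tool_pos: [0.6804, 0.1342, 0.2]
tool_rot: [-180.0, -0.1, 160.3]
force: [0.5, -0.6, -0.3]
grip_width: 0.0872
grasp_force: 0.0
t 2.35 pos [0.6804 0.1342 0.2   ] rot [-1.7995e+02 -8.0000e-02  1.6030e+02] rows [-0.016 -0.008  2.18 ] F [ 0.5 -0.6 -0.3] w 0.0872 g 0.0
[316.27109298 204.51692158] [0.61525224 0.15855835 0.34492848]
foot [  0 147  12  41 328] [  4.14329268 167.99085366] [ 0.5629 -0.1025  0.102 ]
foot [ 290  155   56   66 2799] [317.82815291 185.87888532] [0.6659 0.1403 0.102 ]
rim [  0 147  12  41 328] [  4.14329268 167.99085366] [ 0.5435 -0.1992  0.012 ]
rim [ 290  155   56   66 2799] [317.82815291 185.87888532] [0.6846 0.1336 0.012 ]
```

View pics/w1.png

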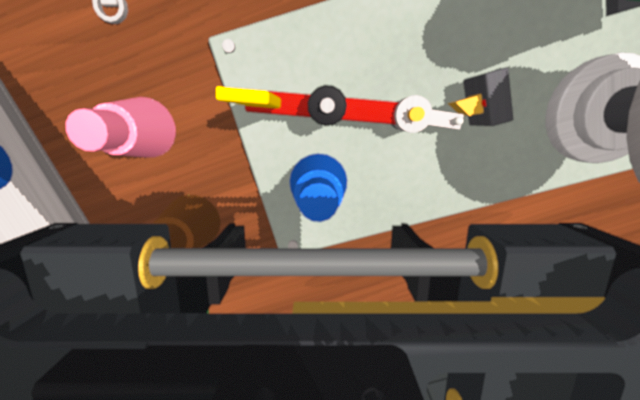

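The wrist view shows the cup's foot disc at about (319,202), and my estimate predicted (316,204.5). They agree within about 1.5 mm, so I'll descend and grip.

```bash

python3 -m pendant '[{"tx":0,"ty":0,"tz":0.6,"spin":0,"claw":0},{"tx":0,"ty":0,"tz":0.6,"spin":0,"claw":0},{"tx":0,"ty":0,"tz":0.6,"spin":0,"claw":0},{"tx":0,"ty":0,"tz":0.38,"spin":0,"claw":0},{"tx":0,"ty":0,"tz":0,"spin":0,"claw":0.5},{"tx":0,"ty":0,"tz":0,"spin":0,"claw":0.8},{"tx":0,"ty":0,"tz":0,"spin":0,"claw":0.8},{"tx":0,"ty":0,"tz":0,"spin":0,"claw":0.8},{"tx":0,"ty":0,"tz":0,"spin":0,"claw":0.8}]' 20
python3 -c "from h import *;go((.681,.1335,.26),3)"
```

```text
time_s: 3.52
tool_pos: [0.6814, 0.1343, 0.092]
tool_rot: [180.0, 0.0, 160.3]
force: [-1.5, 0.6, 0.2]
grip_width: 0.045
grasp_force: 0.0
t 3.525 pos [0.6814 0.1343 0.092 ] rot [1.7998e+02 3.0000e-02 1.6030e+02] rows [ 0.    -0.006 -1.12 ] F [-1.5  0.6  0.2] w 0.045 g 0.0
```

Still closing, so wait a few rows before lifting.

```bash

python3 -m pendant '[{"tx":0,"ty":0,"tz":0,"spin":0,"claw":0.8},{"tx":0,"ty":0,"tz":0,"spin":0,"claw":0.8},{"tx":0,"ty":0,"tz":0,"spin":0,"claw":0.8},{"tx":0,"ty":0,"tz":0,"spin":0,"claw":0.8}]' 20
python3 -c "from h import *;go((.681,.1335,.26),3)"
```

```text
time_s: 4.03
tool_pos: [0.6812, 0.1343, 0.0917]
tool_rot: [180.0, 0.0, 160.3]
force: [-1.0, 0.4, 0.6]
grip_width: 0.0354
grasp_force: 20.0
t 4.025 pos [0.6812 0.1343 0.0917] rot [1.7999e+02 1.0000e-02 1.6030e+02] rows [-0.    -0.005 -1.122] F [-1.   0.4  0.6] w 0.0354 g 20.0
```

```bash

python3 -m pendant '[{"tx":0,"ty":0,"tz":-0.4,"spin":0,"claw":0.8},{"tx":0,"ty":0,"tz":-1,"spin":0,"claw":0.8},{"tx":0,"ty":0,"tz":-1,"spin":0,"claw":0.8},{"tx":0,"ty":0,"tz":-0.9,"spin":0,"claw":0.8},{"tx":0,"ty":0,"tz":0,"spin":0,"claw":0.8}]'
python3 -m pendant '[{"tx":0.04,"ty":-0.78,"tz":0,"spin":0,"claw":0.8},{"tx":0.04,"ty":-0.78,"tz":0,"spin":0,"claw":0.8},{"tx":0.04,"ty":-0.78,"tz":0,"spin":0,"claw":0.8},{"tx":0.04,"ty":-0.78,"tz":0,"spin":0,"claw":0.8},{"tx":0.04,"ty":-0.78,"tz":0,"spin":0,"claw":0.8},{"tx":0.04,"ty":-0.78,"tz":0,"spin":0,"claw":0.8},{"tx":0.04,"ty":-0.78,"tz":0,"spin":0,"claw":0.8},{"tx":0.04,"ty":-0.78,"tz":0,"spin":0,"claw":0.8},{"tx":0.04,"ty":-0.78,"tz":0,"spin":0,"claw":0.8},{"tx":0.04,"ty":-0.78,"tz":0,"spin":0,"claw":0.8}]'
python3 - <<'E'
from h import *
go((.5297,-.2288,.17),1)
r=lambda a:cv2.resize(a,None,fx=4,fy=4,interpolation=cv2.INTER_CUBIC)
t=cams.read_camera("top");s=cams.read_camera("scene");c=cam("wrist");w=cams.read_camera("wrist")
print(proj(c,(.5297,-.2288,.094)),[proj(cam(n),(.5297,-.2288,.094)) for n in("top","scene")])
cv2.imwrite("pics/mix2.png",np.vstack([np.hstack([r(t[170:245,340:440]),r(s[165:240,190:290])]),np.hstack([w[50:350,100:500],r(s[240:315,190:290])])])[:,:,::-1])
E
```

```text
time_s: 4.65
tool_pos: [0.6835, 0.1342, 0.2633]
tool_rot: [179.7, 0.5, 160.3]
force: [0.3, -0.1, -1.6]
grip_width: 0.0354
grasp_force: 20.0
time_s: 5.9
tool_pos: [0.5297, -0.2271, 0.2562]
tool_rot: [180.0, -0.1, 160.3]
force: [0.9, -0.3, -1.3]
grip_width: 0.0358
grasp_force: 20.0
t 5.9 pos [ 0.5297 -0.2271  0.2562] rot [ 1.7998e+02 -5.0000e-02  1.6030e+02] rows [-0.011 -0.032  1.724] F [ 0.9 -0.3 -1.3] w 0.0358 g 20.0
[320.8194071  187.97802531] [array([386.58879615, 215.49059   ]), array([236.36085267, 215.86291162])]
```

View pics/mix2.png

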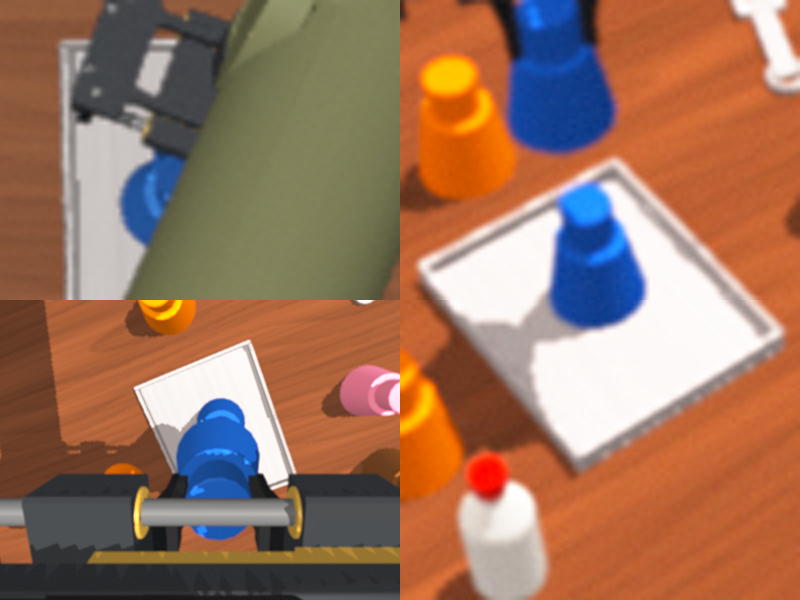

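The scene crop shows cup B's foot top at about (236,216), matching the earlier fix. The wrist crop shows A's skirt and B's skirt on the same centre line to within 3 px (about 2 mm), which is inside the entry margin. I'll lower it.

```bash

python3 -m pendant '[{"tx":-0.01,"ty":-0.03,"tz":0.5,"spin":0,"claw":0.8},{"tx":0,"ty":0,"tz":0.5,"spin":0,"claw":0.8},{"tx":0,"ty":0,"tz":0.5,"spin":0,"claw":0.8},{"tx":0,"ty":0,"tz":0.4,"spin":0,"claw":0.8},{"tx":0,"ty":0,"tz":0.3,"spin":0,"claw":0.8},{"tx":0,"ty":0,"tz":0.2,"spin":0,"claw":0.8},{"tx":0,"ty":0,"tz":0.1,"spin":0,"claw":0.8},{"tx":0,"ty":0,"tz":0.0,"spin":0,"claw":0.8}]'
python3 -c "from h import *;go((.5297,-.2288,.1197),1)"
```

```text
time_s: 7.05
tool_pos: [0.531, -0.2277, 0.1317]
tool_rot: [180.0, 0.0, 160.3]
force: [0.3, -0.3, -1.0]
grip_width: 0.0354
grasp_force: 20.0
t 7.05 pos [ 0.531  -0.2277  0.1317] rot [1.800e+02 1.000e-02 1.603e+02] rows [ 0.017 -0.029  0.239] F [ 0.3 -0.3 -1. ] w 0.0354 g 20.0
```

```bash

python3 -m pendant '[{"tx":0.01,"ty":-0.02,"tz":0.1,"spin":0,"claw":0.8},{"tx":0,"ty":0,"tz":0.08,"spin":0,"claw":0.8},{"tx":0,"ty":0,"tz":0.03,"spin":0,"claw":0.8},{"tx":0,"ty":0,"tz":0.0,"spin":0,"claw":0.8}]'
python3 -m pendant '[{"tx":0,"ty":0,"tz":0.03,"spin":0,"claw":0.8},{"tx":0,"ty":0,"tz":0.0,"spin":0,"claw":0.8}]'
python3 -c "from h import *;go((.5297,-.2288,.1197),1)"
```

```text
time_s: 7.55
tool_pos: [0.53, -0.2284, 0.121]
tool_rot: [180.0, -0.0, 160.3]
force: [-0.3, -0.1, -1.0]
grip_width: 0.0356
grasp_force: 20.0
time_s: 7.8
tool_pos: [0.5301, -0.2285, 0.1196]
tool_rot: [180.0, 0.0, 160.3]
force: [-0.4, 0.6, -0.7]
grip_width: 0.0357
grasp_force: 20.0
t 7.8 pos [ 0.5301 -0.2285  0.1196] rot [1.800e+02 1.000e-02 1.603e+02] rows [ 0.006 -0.008 -0.002] F [-0.4  0.6 -0.7] w 0.0357 g 20.0
```

```bash

python3 -m pendant '[{"tx":0,"ty":0,"tz":0.02,"spin":0,"claw":0.8},{"tx":0,"ty":0,"tz":0.0,"spin":0,"claw":0.8}]'
python3 -m pendant '[{"tx":0,"ty":0,"tz":0.02,"spin":0,"claw":0.8},{"tx":0,"ty":0,"tz":0.0,"spin":0,"claw":0.8}]'
python3 -c "from h import *;go((.5297,-.2288,.1197),1)"
```

```text
time_s: 8.05
tool_pos: [0.5303, -0.2286, 0.1196]
tool_rot: [180.0, 0.0, 160.3]
force: [-2.1, 1.6, 5.2]
grip_width: 0.0354
grasp_force: 20.0
time_s: 8.3
tool_pos: [0.5306, -0.2287, 0.1196]
tool_rot: [179.9, 0.1, 160.3]
force: [-3.6, 1.3, 10.4]
grip_width: 0.0354
grasp_force: 20.0
t 8.3 pos [ 0.5306 -0.2287  0.1196] rot [1.7994e+02 8.0000e-02 1.6030e+02] rows [ 0.017 -0.008 -0.002] F [-3.6  1.3 10.4] w 0.0354 g 20.0
```

Contact came at exactly the expected home height. I'll relax, release and retreat.

```bash

python3 -m pendant '[{"tx":0,"ty":0,"tz":-0.03,"spin":0,"claw":0.8},{"tx":0,"ty":0,"tz":0,"spin":0,"claw":0.4},{"tx":0,"ty":0,"tz":0.0,"spin":0,"claw":0},{"tx":0,"ty":0,"tz":0.0,"spin":0,"claw":0},{"tx":0,"ty":0,"tz":0.0,"spin":0,"claw":0},{"tx":0,"ty":0,"tz":0.0,"spin":0,"claw":0},{"tx":0,"ty":0,"tz":-0.5,"spin":0,"claw":0},{"tx":0,"ty":0,"tz":-0.8,"spin":0,"claw":0},{"tx":0,"ty":0,"tz":-1,"spin":0,"claw":0},{"tx":0,"ty":0,"tz":0,"spin":0,"claw":0}]'
python3 - <<'E'
from h import *
go((.5297,-.2288,.1197),1)
c=cam("wrist");w=cams.read_camera("wrist");s=cams.read_camera("scene")
print(proj(c,(.5297,-.2288,.130)),proj(cam("scene"),(.5297,-.2288,.130)))
r=lambda a:cv2.resize(a,None,fx=4,fy=4,interpolation=cv2.INTER_CUBIC)
cv2.imwrite("pics/mix3.png",np.hstack([w[50:350,100:500],r(s[190:265,190:290])])[:,:,::-1])
E
```

```text
time_s: 9.55
tool_pos: [0.5323, -0.2298, 0.2385]
tool_rot: [179.9, 0.5, 160.3]
force: [0.4, -0.1, -0.8]
grip_width: 0.0868
grasp_force: 0.0
t 9.55 pos [ 0.5323 -0.2298  0.2385] rot [179.95   0.47 160.29] rows [5.500e-02 2.000e-03 2.376e+00] F [ 0.4 -0.1 -0.8] w 0.0868 g 0.0
[316.69829934 196.39905004] [234.92809723 206.35736885]
```

View pics/mix3.png

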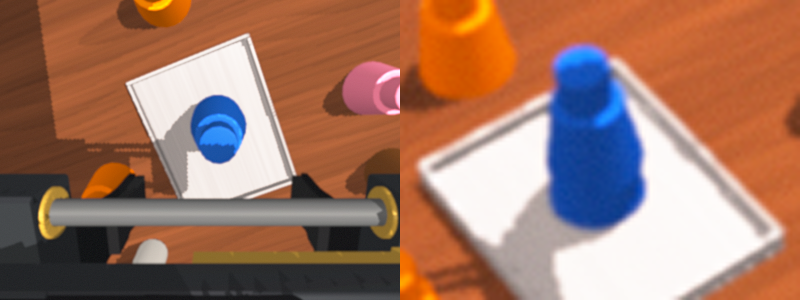

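The cups are nested. The foot top is at scene (235.5,205.5), against (234.9,206.4) predicted for fully home, and the stack stands upright. Next is the paddle.

```bash

python3 -m pendant '[{"tx":0.18,"ty":0.83,"tz":0,"spin":0,"claw":0},{"tx":0.18,"ty":0.83,"tz":0,"spin":0,"claw":0},{"tx":0.18,"ty":0.83,"tz":0,"spin":0,"claw":0},{"tx":0.18,"ty":0.83,"tz":0,"spin":0,"claw":0},{"tx":0.18,"ty":0.83,"tz":0,"spin":0,"claw":0},{"tx":0.18,"ty":0.83,"tz":0,"spin":0,"claw":0},{"tx":0.18,"ty":0.83,"tz":0,"spin":0,"claw":0},{"tx":0.18,"ty":0.83,"tz":0,"spin":0,"claw":0},{"tx":0,"ty":0,"tz":0,"spin":1,"claw":0},{"tx":0,"ty":0,"tz":0,"spin":1,"claw":0}]' >/dev/null
python3 -m pendant '[{"tx":0,"ty":0,"tz":0,"spin":1,"claw":0},{"tx":0,"ty":0,"tz":0,"spin":1,"claw":0},{"tx":0,"ty":0,"tz":0,"spin":1,"claw":0},{"tx":0,"ty":0,"tz":0,"spin":1,"claw":0},{"tx":0,"ty":0,"tz":0,"spin":1,"claw":0},{"tx":0,"ty":0,"tz":0,"spin":1,"claw":0},{"tx":0,"ty":0,"tz":0,"spin":1,"claw":0},{"tx":0,"ty":0,"tz":0,"spin":1,"claw":0},{"tx":0,"ty":0,"tz":0,"spin":1,"claw":0},{"tx":0,"ty":0,"tz":0,"spin":1,"claw":0}]' >/dev/null
python3 -m pendant '[{"tx":0,"ty":0,"tz":0,"spin":1,"claw":0},{"tx":0,"ty":0,"tz":0,"spin":1,"claw":0},{"tx":0,"ty":0,"tz":0,"spin":1,"claw":0},{"tx":0,"ty":0,"tz":0,"spin":1,"claw":0},{"tx":0,"ty":0,"tz":0,"spin":1,"claw":0},{"tx":0,"ty":0,"tz":0,"spin":1,"claw":0},{"tx":0,"ty":0,"tz":0,"spin":1,"claw":0},{"tx":0,"ty":0,"tz":0,"spin":1,"claw":0},{"tx":0,"ty":0,"tz":0,"spin":1,"claw":0},{"tx":0,"ty":0,"tz":0,"spin":1,"claw":0}]' >/dev/null
python3 -m pendant '[{"tx":0,"ty":0,"tz":0,"spin":1,"claw":0},{"tx":0,"ty":0,"tz":0,"spin":0.85,"claw":0},{"tx":0,"ty":0,"tz":0,"spin":0,"claw":0},{"tx":0,"ty":0,"tz":0,"spin":0,"claw":0}]'
python3 - <<'E'
from h import *
go((.578,.109,.093),1)
c=cam("wrist");w=cams.read_camera("wrist");cv2.imwrite("pics/w4.png",w[:,:,::-1])
print("cam",-c[1].T@c[2],"pred paddle top",proj(c,(.578,.109,.116)),"pivot",proj(c,(.642,.2455,.06)))
for m,s,ce in blobs(w,(22,150,100),(34,255,255),50): print(s,ce,cv2.minAreaRect(np.argwhere(m)[:,::-1].astype(np.float32)))
E
```

```text
time_s: 13.9
tool_pos: [0.5737, 0.1083, 0.2331]
tool_rot: [-179.9, 0.1, 65.0]
force: [0.1, 0.0, -0.1]
grip_width: 0.0871
grasp_force: 0.0
t 13.9 pos [0.5737 0.1083 0.2331] rot [-1.7994e+02  6.0000e-02  6.4960e+01] rows [0.049 0.073 2.802] F [ 0.1  0.  -0.1] w 0.0871 g 0.0
cam [0.60315863 0.17217482 0.37783207] pred paddle top [322.28214803 195.61731606] pivot [322.44577207  32.42668911]
[315  24  11  15 137] [319.94890511  31.1459854 ] ((320.0, 31.0), (14.0, 10.0), 90.0)
[317 163  11  51 526] [321.92205323 188.86692015] ((321.9999694824219, 187.99998474121094), (9.999998092651367, 49.99999237060547), 0.0)
[490 264   7  22  56] [493.53571429 275.30357143] ((493.7005615234375, 274.830078125), (4.5985541343688965, 21.212684631347656), 8.53076457977295)
```

View pics/w4.png

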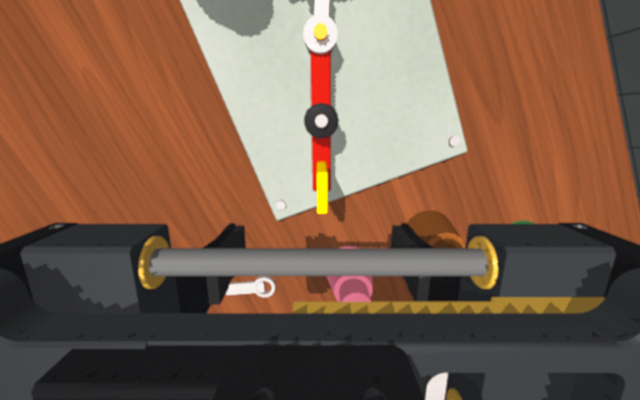

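The paddle top is centred at x=322, as predicted, and the arm is vertical in the image, so yaw is right. I'll descend and grip.

```bash

python3 -m pendant '[{"tx":0.05,"ty":0.07,"tz":0.6,"spin":0,"claw":0},{"tx":0,"ty":0,"tz":0.6,"spin":0,"claw":0},{"tx":0,"ty":0,"tz":0.6,"spin":0,"claw":0},{"tx":0,"ty":0,"tz":0.6,"spin":0,"claw":0},{"tx":0,"ty":0,"tz":0.4,"spin":0,"claw":0},{"tx":0,"ty":0,"tz":0,"spin":0,"claw":1},{"tx":0,"ty":0,"tz":0,"spin":0,"claw":1},{"tx":0,"ty":0,"tz":0,"spin":0,"claw":1},{"tx":0,"ty":0,"tz":0,"spin":0,"claw":1},{"tx":0,"ty":0,"tz":0,"spin":0,"claw":1}]' 25
python3 -m pendant '[{"tx":0,"ty":0,"tz":0,"spin":0,"claw":1},{"tx":0,"ty":0,"tz":0,"spin":0,"claw":1},{"tx":0,"ty":0,"tz":0,"spin":0,"claw":1},{"tx":0,"ty":0,"tz":0,"spin":0,"claw":1},{"tx":0,"ty":0,"tz":0,"spin":0,"claw":1},{"tx":0,"ty":0,"tz":0,"spin":0,"claw":1}]' 25
python3 -c "from h import *;go((.578,.109,.093),1)"
```

```text
time_s: 15.2
tool_pos: [0.5786, 0.1092, 0.0945]
tool_rot: [180.0, -0.0, 64.9]
force: [0.1, 0.3, -0.6]
grip_width: 0.0449
grasp_force: 0.0
time_s: 15.95
tool_pos: [0.5782, 0.1092, 0.094]
tool_rot: [-180.0, 0.0, 64.9]
force: [-1.8, 0.3, 0.6]
grip_width: 0.0099
grasp_force: 25.0
t 15.95 pos [0.5782 0.1092 0.094 ] rot [-1.7998e+02  1.0000e-02  6.4930e+01] rows [-0.005 -0.002  0.02 ] F [-1.8  0.3  0.6] w 0.0099 g 25.0
```

```bash

python3 -m pendant '[{"tx":0.007,"ty":0.21,"tz":0,"spin":-1,"claw":1},{"tx":0.007,"ty":0.21,"tz":0,"spin":-1,"claw":1},{"tx":0.007,"ty":0.21,"tz":0,"spin":-1,"claw":1},{"tx":0.007,"ty":0.21,"tz":0,"spin":-1,"claw":1},{"tx":0,"ty":0,"tz":0,"spin":0,"claw":1}]' 25
python3 - <<'E'
from h import *
go((.642,.2455,.094),1)
p=env.get_obs()['tool_pos'][:2]-np.array((.642,.2455));print(np.hypot(*p),np.degrees(np.arctan2(p[1],p[0]))+115.1)
E
```

```text
time_s: 16.58
tool_pos: [0.6173, 0.0974, 0.094]
tool_rot: [-179.8, -0.0, 80.9]
force: [-4.9, 1.6, 4.3]
grip_width: 0.01
grasp_force: 25.0
t 16.575 pos [0.6173 0.0974 0.094 ] rot [-1.798e+02 -4.000e-02  8.091e+01] rows [3.003 0.02  0.   ] F [-4.9  1.6  4.3] w 0.01 g 25.0
0.15013139298414885 15.63562161975041
```

Tracking the arc exactly (radius 150 mm). I'll continue through the click.

```bash

python3 -m pendant '[{"tx":0.007,"ty":0.21,"tz":0,"spin":-1,"claw":1},{"tx":0.007,"ty":0.21,"tz":0,"spin":-1,"claw":1},{"tx":0.007,"ty":0.21,"tz":0,"spin":-1,"claw":1},{"tx":0.007,"ty":0.21,"tz":0,"spin":-1,"claw":1},{"tx":0.007,"ty":0.21,"tz":0,"spin":-1,"claw":1},{"tx":0.007,"ty":0.21,"tz":0,"spin":-1,"claw":1},{"tx":0,"ty":0,"tz":0,"spin":0,"claw":1},{"tx":0,"ty":0,"tz":0,"spin":0,"claw":1},{"tx":0,"ty":0,"tz":0,"spin":0,"claw":1},{"tx":0,"ty":0,"tz":0,"spin":0,"claw":1}]' 25
python3 - <<'E'
from h import *
go((.642,.2455,.094),1)
p=env.get_obs()['tool_pos'][:2]-np.array((.642,.2455));print(np.hypot(*p),np.arctan2(p[1],p[0])+np.radians(115.1))
c=cam("wrist");w=cams.read_camera("wrist");s=cams.read_camera("scene");t=cams.read_camera("top")
r=lambda a,f:cv2.resize(a,None,fx=f,fy=f,interpolation=cv2.INTER_CUBIC)
cv2.imwrite("pics/mix5.png",np.vstack([np.hstack([w[0:300,100:500],r(s[130:230,300:433],3)[:,:400]]),np.hstack([r(t[135:235,150:283],3)[:,:400],r(s[185:285,170:303],3)[:,:400]])])[:,:,::-1])
E
```

```text
time_s: 17.82
tool_pos: [0.6788, 0.1006, 0.094]
tool_rot: [-179.8, -0.1, 104.9]
force: [-7.2, 1.0, 3.9]
grip_width: 0.0103
grasp_force: 25.1
t 17.825 pos [0.6788 0.1006 0.094 ] rot [-1.7975e+02 -1.4000e-01  1.0487e+02] rows [ 2.991  0.032 -0.   ] F [-7.2  1.   3.9] w 0.0103 g 25.1
0.14953360346019592 0.6869316299518105Traceback (most recent call last):
  File "<stdin>", line 6, in <module>
    return _nx.concatenate(arrs, 0, dtype=dtype, casting=casting)
           ~~~~~~~~~~~~~~~^^^^^^^^^^^^^^^^^^^^^^^^^^^^^^^^^^^^^^^
ValueError: all the input array dimensions except for the concatenation axis must match exactly, but along dimension 1, the array at index 0 has size 799 and the array at index 1 has size 798
```

```bash
python3 - <<'E'
from h import *
w=cams.read_camera("wrist");s=cams.read_camera("scene")
r=lambda a:cv2.resize(a,None,fx=3,fy=3,interpolation=cv2.INTER_CUBIC)
cv2.imwrite("pics/mix5.png",np.vstack([np.hstack([w[0:300,100:499],r(s[130:230,300:433])]),np.hstack([w[100:400,100:499],r(s[185:285,170:303])])])[:,:,::-1])
E
```

```text
(no output)
```

View pics/mix5.png

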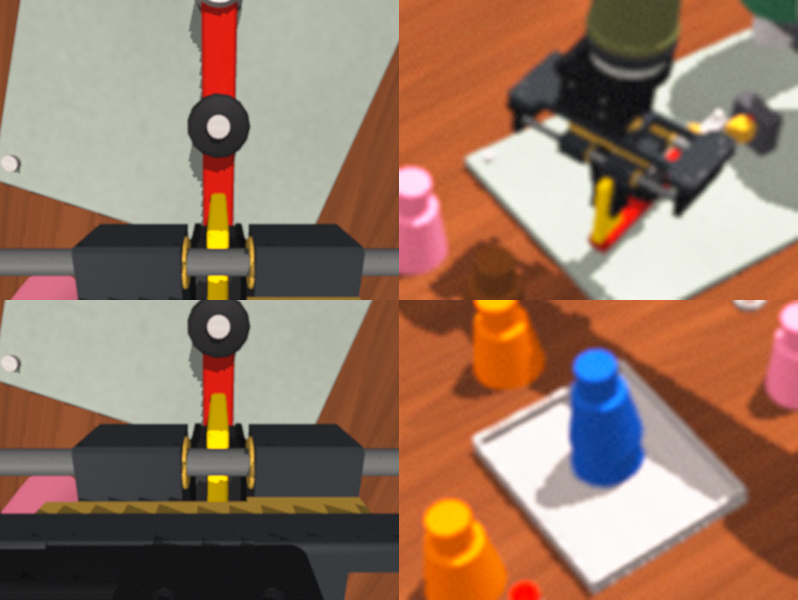

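The paddle is held between the fingers and the arm has swung to about 0.69 rad. The nested cups stand upright in the tray (scene crop, about (600,420)). The opposing force is about 7 N, so I'm handing in.

```bash
python3 -c "
from h import *
go((.642,.2455,.094),1);print(env.sign_off())"
```

```text
t 18.075 pos [0.6789 0.1006 0.094 ] rot [-1.7976e+02 -1.4000e-01  1.0486e+02] rows [2.991 0.031 0.   ] F [-6.4  2.1  4.4] w 0.0101 g 25.1
the job is handed in; nothing more can be done
None
```

I nested the blue cup fully home over its twin and let it go, then swung the tensioner past the click and am holding it by the paddle at about 0.69 rad; I handed the job in at 18.1 s without being shown a verdict.

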